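Short spin on the mini centrifuge

TASK

Run a short spin on the loaded mini centrifuge by touch alone, pressing lightly: first switch it on by tipping down the raised left half of the black rocker switch (its lid lock needs power), then push the open lid down until its latch clicks and holds it shut, and then press the green short-spin key, keep it down for three seconds and let go. Do not press the green key before the machine is on and shut, leave the red stop key alone, and do not shove or lift the machine or the things around it.

Things in the scene. Friction and masses are not known exactly. Their poses are not given: they have to be found in the camera images.
- centrifuge: White bench-top mini centrifuge, 240 deep x 190 wide x 118 mm high when shut, about 4 kg, loose on rubber feet. Origin: centre of its underside; x to its back (lid hinge), y to its left seen from the front. The front 70 mm of its top is a panel sloping 12 degrees down to the front; on it, left to right: black rocker switch, green key, red key. Behind is the flat deck, 105 mm high.
- lid (a joint): Angle of the grey lid with a round clear window: 0 = shut, grows as it opens (at most 1.3; starts at 0.8 to 1.1). Hinged along the machine's back. It stays put while well open, but a light spring raises it from nearly shut unless latched. At the front tab it takes about 2 N to push down, 5 to 8 N over the last 6 degrees, where a hook clicks past a sprung bolt that then holds it at 0.
- lid_hinge (a point): Point on the lid's hinge line, in the middle of its width, 115 mm behind and 109.5 mm above the machine's origin.
- lid_tab (a point): Centre of the top face of the tab (22 x 56 mm, 9 mm thick, dark grip strip) in the middle of the lid's front edge; moves with the lid. 163 mm from the hinge line; 116.5 mm above the worktop when shut. The lid's top face is flush with it to 1 mm.
- power (a joint): Angle of the black rocker switch (46 x 26 mm, its length across the machine): 0 = off, left half standing up; 0.44 = on, left half tipped fully down. It stays where it is left. About 2 N on the left half tips it.
- power_left (a point): Point on the top face of the left half of the rocker switch (white mark), 13 to 16 mm left of its pivot; moves with the switch and sinks about 7 mm from off to on. The face slopes down toward the pivot when off and lies nearly level with the panel when on.
- spin_key (a joint): Travel of the round green short-spin key (24 mm across): 0 = up, 0.005 m = fully down, along the panel's normal (leaning 12 degrees toward the machine's front). Springs back; 4 N holds it fully down.
- spin_key_top (a point): Centre of the top face of the green key; moves with it.
- stop_key (a joint): Travel of the round red stop key (24 mm across), 56 mm to the right of the green one: 0 = up, 0.005 m = fully down. Springs back; not to be pressed.
- tube_rack: Yellow tube rack, 62 x 116 x 50 mm, with small capped tubes; origin: centre of its underside.
- bottle: White plastic sample bottle, 48 mm across, 112 mm high; origin: centre of its underside.
- cap: White screw cap, 23 mm across, 17 mm high; origin: centre of its underside.
- tape: Roll of beige tape lying flat, 68 mm across, 19 mm high; origin: centre of its underside.
- dish: Clear petri dish, 70 mm across, 16 mm high; origin: centre of its underside.
- marker: Black marker pen lying down, 128 mm long, 15 mm thick; origin: middle of its underside.
- tweezers: Steel forceps lying flat, 122 mm long, 10 mm high; origin: middle of their underside.

How it is judged:
By the outcome, as a careful person would: the job done as asked, in the order asked, and still so for the second after the job is handed in, with the robot touching nothing.
It also fails if it takes over 54 s, if anything falls off the work surface, if the arm or the gripper's body presses on something with over 40 N, if the wrist force passes 120 N, or if a joint passes its speed limit or range.

ROBOT

A 6-joint arm with a two-finger parallel gripper is mounted at the origin on a cart in front of the work surface, level with it; the furniture and walls round the work are solid. World frame = base frame: x ahead of the robot, y to its left, z up, the work surface at z = 0. Lengths are in m, angles in rad, forces in N, time in s.
With the tool pointing down it reaches from about 0.425 to 0.95 m from the base axis. Payload 3.5 kg.
Tool frame: the origin (TCP) lies at the very end of the fingers, on their centre line; the grasp point (between the pads) lies 19 mm behind it (grip_depth is the distance from the TCP to the grasp point, in m); x points along the fingers, z is the direction in which the jaws open and shut, and the axes are right-handed (so a half turn about x gives the same grasp; the last joint's range is limited). The gripper opens to 85 mm and grips with 20 to 120 N. Pads are 22 mm wide; open, the fingers measure 114 mm over their backs; the gripper's body (76 mm by 85 mm) begins 54 mm behind the grasp point. The pads swing forward as they close: fully open they stand 13 mm farther back than shut.
Start: joints at [-0.15, 0.286, 1.577, -0, 1.279, -0.15], TCP at [0.675, 0, 0.231] pointing down, gripper open.
Joint ranges: [-2.77, 2.77], [-0.9, 2.22], [0.21, 2.48], [-1.53, 4.67], [0.24, 2.81], [-2.84, 2.84]. Speed limits (rad/s): [2.79, 2.79, 3.14, 3.14, 3.14, 3.14].

INTERFACE

Orientations are given as a unit quaternion [x, y, z, w].
In Python, from plant import get_state, read_camera, calibration, sign_off, recognise, grip_depth gives the robot as it stands. The module is installed in compiled form; this text tells all that it offers.
- The arm moves only by the tool servo_tool, never from a script. Its argument "deltas" is a list that holds one entry, the list of rows, each a list of 4 numbers: the shift along the world's x, y, z scaled (see below), then the turn about the world's z scaled (see below). In form: [[[tx, ty, tz, spin], ...]]. A call has exactly 5 rows; each row is the pose to reach, as a shift and turn from the pose commanded when the call began; what a row does not reach only later rows make up. The controller multiplies each number of a shift by 10 cm and each number of a turn by 90 degrees. A row lasts 1/10 s, in which the tool goes at most 50 mm and 8.59 degrees, less where a joint would pass 70% of its speed; a pose out of reach is approached as far as the arm can. A call with a number of a shift or a turn outside -1 to 1 is refused whole. A call with a gripper value outside its range is refused whole. "claw" is the gripper's target within -1 to 1 (fully open at 1, half-way at 0, shut at -1), set as the call begins (left out, the last holds). The fingers move at their own pace and stop on an object; "force" is the grip in N (left out, the last holds). Time passes only in rows, so rows that repeat a pose let the fingers close, or fill a call up. It gives the time, the measured TCP pose, the force and the opening at its end, in the units of the state.
- get_state(): the state, without advancing time (a new reading comes with each control period).
- read_camera(name): name is "scene" or "side" or "wrist"; returns the picture (400x640x3 uint8, blue, green, red); there is no depth.
- calibration(name): a dict with "intrinsics" (3x3 intrinsics, pixels), "R" (3x3) and "t" (3): a world point X has camera coordinates R X + t; the wrist camera has in their place "T_tool_cam" (4x4, takes a point from camera to tool coordinates, whose origin is the TCP and whose axes are the tool frame's). Camera axes: x right, y down, z forward; pixel columns grow to the right and rows downward; lengths in m; the calibration is good to about 2 mm. A picture is of the moment at which its call begins: read the wrist's pose just before it. calibration takes no time and is no camera call.
- sign_off(): hands the job in, once; it reports no verdict.
Trained networks look in the newest picture that a camera, given by its name, has taken for a name from the list of things; names that differ only in an ending like _2 or _b are one class to them, and where a whole thing is asked for, a point or a joint stands for the part that bears it (a point fixed in the world has none). Each returns a list of dicts, best first, with "p" (0 to 1); they miss things now and then, are a little off and sometimes report something else, mostly with a low value. They report only what shows in the picture. A call takes as long as a camera call.
- recognise(camera, query): "at" ([x, y, z] in m, in world coordinates, good to about 4 mm: the middle of the surface that is visible of it).
The state is a dict: "time": time; "qpos": joint angles; "dq": joint speeds; "joint_efforts": joint torques, N m; "eef_pos": TCP position; "tcp_rot": TCP orientation; "contact_force": force on the tool from outside, world axes, zero at the start; "wrist_torque": the same for the moment, N m; "opening": opening from 0.0 (shut) to 1.0 (fully open).
Only numpy, scipy, OpenCV 4.12 (cv2) and the standard library are available. Lean on these libraries where they do the work, as an engineer would, in place of code of your own. Each camera call takes 0.05 s, during which the arm holds its last target. There are 200 camera calls.

## Working session

There is one attempt and no reset: what is moved stays moved. The work goes in short steps, Python scripts to look and compute and a tool call to move; the robot and the scene stay as the last step left them, time stands still between calls to the robot, and variables do not carry over. Pictures are saved under pics/ and viewed, about 8 in all and at most 12, crops included, and the job is handed in when it is done.

Besides the shell and the picture viewer there is one more tool, called after "Request:" as name(argument=value, ...), one argument or row to a line, values as JSON. servo_tool: Moves the arm, as the interface text tells. Its arguments: {"type":"object","properties":{"deltas":{"type":"array"},"claw":{"type":"number"},"force":{"type":"number"}},"required":["deltas"]}

```bash
mkdir -p pics; python3 - <<'E'
from plant import *
import cv2,numpy as np
s=get_state();print(s['time'],s['eef_pos'],s['tcp_rot'],s['contact_force'],grip_depth)
ims=[]
for c in ['scene','side']:
    im=read_camera(c);cv2.imwrite(f'pics/{c}0.png',im)
    for q in ['centrifuge','lid_tab','lid_hinge','power_left','spin_key_top','stop_key']:
        r=recognise(c,q);print(c,q,[(np.round(d['at'],3).tolist(),round(d['p'],2)) for d in r[:2]])
print(get_state()['time'])
E
```

```text
0.0 [6.74358241e-01 1.30712758e-04 2.29929736e-01] [1.13768487e-04 7.07928613e-01 1.23876549e-04 7.06283973e-01] [ 0.75857783 -0.35520501  0.41920371] 0.0187
scene centrifuge [([0.611, -0.283, 0.108], 0.87)]
scene lid_tab [([0.659, -0.312, 0.19], 0.95)]
scene lid_hinge [([0.659, -0.316, 0.19], 0.64)]
scene power_left []
scene spin_key_top []
scene stop_key []
side centrifuge [([0.582, -0.34, 0.095], 0.64)]
side lid_tab [([0.643, -0.332, 0.206], 0.84), ([0.473, -0.351, 0.121], 0.6)]
side lid_hinge [([0.643, -0.331, 0.21], 0.81)]
side power_left [([0.511, -0.235, 0.102], 0.58)]
side spin_key_top [([0.494, -0.297, 0.117], 0.65)]
side stop_key [([0.41, -0.521, 0.004], 0.73)]
0.7
```

View pics/scene0.png

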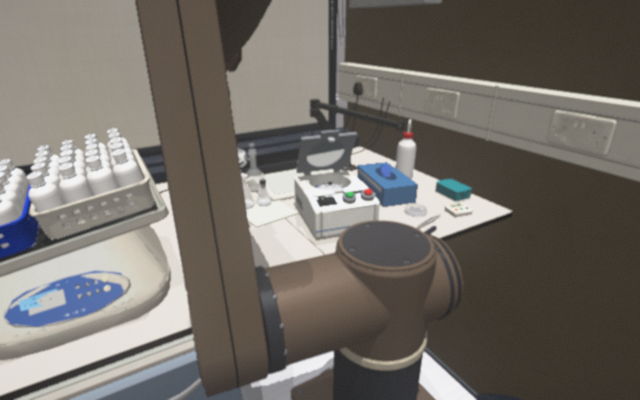

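View pics/side0.png

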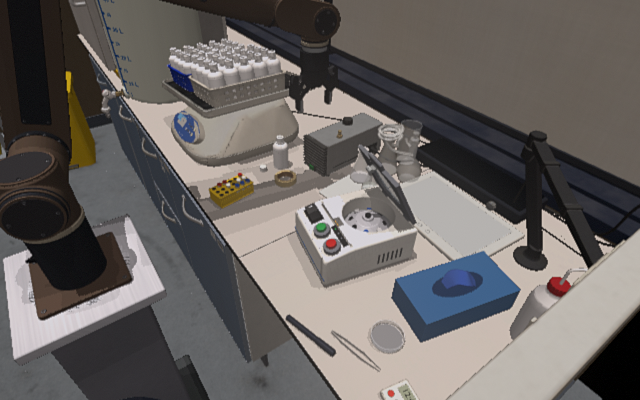

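The scene view shows the machine at about (340,190), lid open, with the keys at (349,196) and (368,194). In the side view the rocker is at (314,214), green at (320,229), red at (331,245), and the lid's free edge at about (365,150). Next I'll convert these pixels to positions.

```bash
cat > h.py <<'E'
from plant import *
import cv2,numpy as np
def ray(c,px):
    k=calibration(c);K=np.array(k['intrinsics']);R=np.array(k['R']);t=np.array(k['t'])
    return -R.T@t, R.T@np.linalg.solve(K,[px[0],px[1],1])
def atz(c,px,z):
    o,d=ray(c,px);return o+d*(z-o[2])/d[2]
def wpose():
    from scipy.spatial.transform import Rotation as Ro
    s=get_state();T=np.eye(4);T[:3,:3]=Ro.from_quat(s['tcp_rot']).as_matrix();T[:3,3]=s['eef_pos'];return T@np.array(calibration('wrist')['T_tool_cam'])
def watz(T,px,z):
    d=T[:3,:3]@np.linalg.solve(np.array(calibration('wrist')['intrinsics']),[px[0],px[1],1]);o=T[:3,3]
    return o+d*(z-o[2])/d[2]
E
python3 - <<'E'
from h import *
np.set_printoptions(precision=3,suppress=True)
for n,p,z in [('rock',(314,214),.104),('green',(320,229),.104),('red',(331,245),.104)]:print(n,atz('side',p,z))
for n,p,z in [('rock',(327,201),.104),('green',(349,196),.104),('red',(368,194),.104)]:print('scene',n,atz('scene',p,z))
print(wpose(),calibration('wrist')['intrinsics'])
im=cv2.imread('pics/side0.png')[130:290,280:430];a=cv2.resize(im,None,fx=3.5,fy=3.5,interpolation=cv2.INTER_CUBIC)
cv2.imwrite('pics/crop0.png',a)
E
```

```text
rock [ 0.513 -0.237  0.104]
green [ 0.495 -0.288  0.104]
red [ 0.485 -0.344  0.104]
scene rock [ 0.509 -0.227  0.104]
scene green [ 0.505 -0.297  0.104]
scene red [ 0.489 -0.351  0.104]
[[ 1.    -0.     0.     0.676]
 [-0.    -0.948 -0.317  0.082]
 [ 0.001  0.317 -0.948  0.374]
 [ 0.     0.     0.     1.   ]] [[302.086   0.    319.072]
 [  0.    302.086 201.948]
 [  0.      0.      1.   ]]
```

View pics/crop0.png

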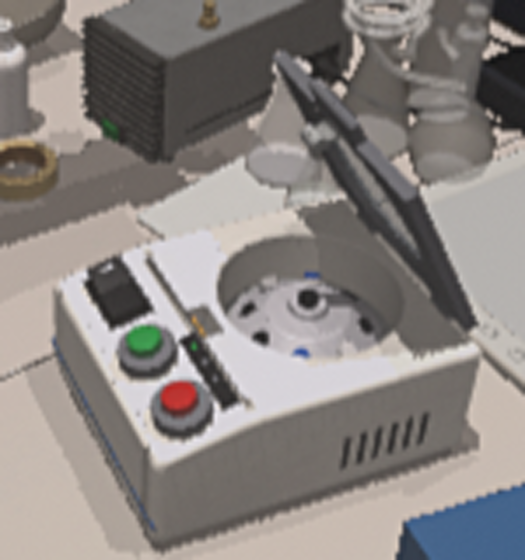

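The crop shows the rocker, green key and red key in a line, with the white mark on the rocker's far-left half. The lid is open over the back, and the machine's yaw is about -12°. Moving over for a close look with the gripper shut.

Request:
servo_tool(
  deltas=[
    [[-0.2, -0.2, 0.05, -0.03], [-0.4, -0.4, 0.1, -0.06], [-0.6, -0.6, 0.15, -0.09], [-0.8, -0.8, 0.2, -0.11], [-0.9, -1.0, 0.2, -0.13]],
  ],
  claw=-1,
)

```text
time: 1.2
eef_pos: [0.5841, -0.1007, 0.2525]
tcp_rot: [0.072, 0.703, -0.073, 0.704]
contact_force: [-0.2, 0.1, -0.3]
opening: 0.143
```

Request:
servo_tool(
  deltas=[
    [[-0.2, -0.2, 0, 0], [-0.4, -0.4, 0, 0], [-0.6, -0.6, 0, 0], [-0.8, -0.8, 0, 0], [-0.8, -1.0, 0, 0]],
  ],
)

```text
time: 1.7
eef_pos: [0.5033, -0.2005, 0.2516]
tcp_rot: [0.072, 0.703, -0.072, 0.703]
contact_force: [-0.1, 0.1, -0.6]
opening: -0.002
```

Request:
servo_tool(
  deltas=[
    [[0, -0.3, 0, 0], [0, -0.5, 0, 0], [0, -0.5, 0, 0], [0, -0.5, 0, 0], [0, -0.5, 0, 0]],
  ],
)

```text
time: 2.2
eef_pos: [0.5051, -0.2491, 0.2512]
tcp_rot: [0.072, 0.704, -0.072, 0.703]
contact_force: [0.2, 0.4, 0.2]
opening: -0.001
```

```bash
python3 - <<'E'
from h import *
np.set_printoptions(precision=4,suppress=True)
T=wpose();im=read_camera('wrist');cv2.imwrite('pics/w1.png',im);np.save('T1.npy',T)
s=get_state();print(s['time'],s['eef_pos'],s['contact_force'],s['opening'])
for q in ['power_left','spin_key_top','stop_key','lid_tab']:
    print(q,[(np.round(d['at'],4).tolist(),round(d['p'],2)) for d in recognise('wrist',q)[:2]])
E
```

```text
2.25 [ 0.5051 -0.249   0.2512] [-0.0089 -0.0348  0.4587] -0.0030604671466542585
power_left [([0.515, -0.2287, 0.1097], 0.82)]
spin_key_top [([0.495, -0.2939, 0.1185], 0.88)]
stop_key []
lid_tab [([0.6445, -0.2912, 0.2354], 0.69)]
```

View pics/w1.png

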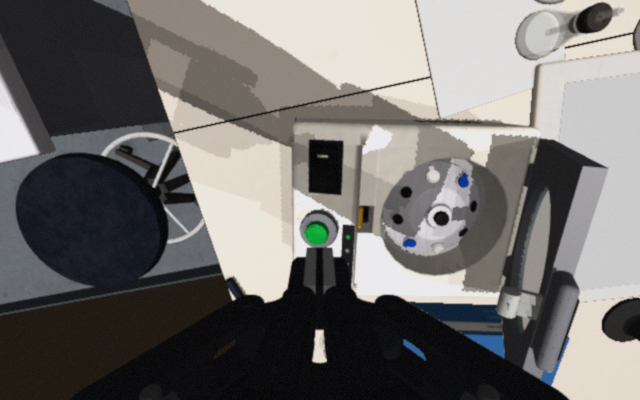

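The wrist view has the machine square to the image. The rocker spans columns 309–342 and rows 140–194, with its white mark at (323,156). The green key is at (317,233), and the lid tab at about (560,340), with the fingertip at (320,255).

```bash
python3 - <<'E'
from h import *
np.set_printoptions(precision=4,suppress=True)
T=np.load('T1.npy');s=get_state();e=s['eef_pos']
for n,p,z in [('mark',(323,156),.110),('rockL',(325,140),.112),('rockR',(325,194),.1),('green',(317,233),.113),('frontL',(294,122),.09),('backL',(538,128),.105)]:
    w=watz(T,p,z);print(n,w,'delta',w-e)
# edges for yaw
a=watz(T,(294,122),.09);b=watz(T,(294,240),.09);d=a-b;print('yaw',np.degrees(np.arctan2(-d[0],d[1])))
a=watz(T,(365,122),.105);b=watz(T,(530,124),.105);d=b-a;print('yaw',np.degrees(np.arctan2(d[1],d[0])))
E
```

```text
mark [ 0.5159 -0.218   0.11  ] delta [ 0.0108  0.0313 -0.1414]
rockL [ 0.5207 -0.2035  0.112 ] delta [ 0.0156  0.0458 -0.1394]
rockR [ 0.51   -0.2582  0.1   ] delta [ 0.0049 -0.0089 -0.1514]
green [ 0.4944 -0.2932  0.113 ] delta [-0.0107 -0.0439 -0.1384]
frontL [ 0.4944 -0.1831  0.09  ] delta [-0.0108  0.0662 -0.1614]
backL [ 0.7175 -0.2338  0.105 ] delta [ 0.2124  0.0155 -0.1464]
yaw -13.179786493425393
yaw -12.34839753188389
```

Request:
servo_tool(
  deltas=[
    [[0.06, 0.17, -0.2, 0], [0.12, 0.34, -0.4, 0], [0.12, 0.34, -0.7, 0], [0.12, 0.34, -1.0, 0], [0.12, 0.34, -1.0, 0]],
  ],
)

```text
time: 2.95
eef_pos: [0.5142, -0.2136, 0.1465]
tcp_rot: [0.073, 0.707, -0.07, 0.7]
contact_force: [-1.3, 0.4, 0.4]
opening: 0.002
```

```bash
python3 - <<'E'
from h import *
np.set_printoptions(precision=4,suppress=True)
T=wpose();im=read_camera('wrist');np.save('T2.npy',T)
s=get_state();print(s['time'],s['eef_pos'],s['contact_force'])
for c in ['wrist','side']:
  if c=='side': im2=read_camera('side')
  for q in ['power_left','spin_key_top','lid_tab']:
    print(c,q,[(np.round(d['at'],4).tolist(),round(d['p'],2)) for d in recognise(c,q)[:2]])
a=cv2.resize(im[100:400,180:460],(560,600),interpolation=cv2.INTER_CUBIC)
b=cv2.resize(im2[160:260,280:320],(240,600),interpolation=cv2.INTER_CUBIC)
cv2.imwrite('pics/w2.png',np.hstack([a,b]))
print(atz('side',(310,206.6),.11))
E
```

```text
3.0 [ 0.5157 -0.2147  0.1492] [-0.7196  0.5103  0.3344]
wrist power_left [([0.518, -0.2129, 0.1125], 0.69)]
wrist spin_key_top [([0.4989, -0.2909, 0.1213], 0.73)]
wrist lid_tab [([0.6882, -0.3167, 0.1286], 0.69)]
side power_left [([0.5109, -0.2329, 0.1018], 0.53)]
side spin_key_top [([0.4926, -0.2967, 0.1161], 0.63)]
side lid_tab [([0.6444, -0.3312, 0.204], 0.65)]
[ 0.517  -0.2148  0.11  ]
```

View pics/w2.png

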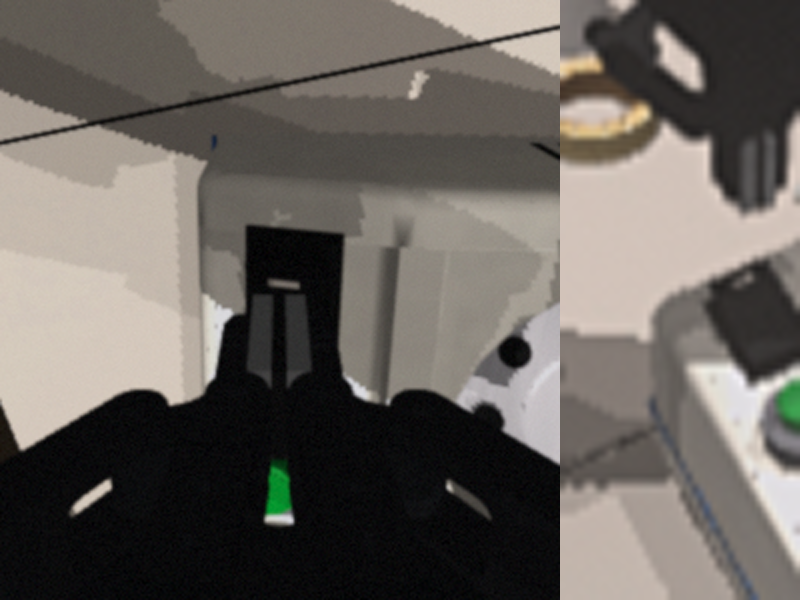

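The mark shows at wrist pixel (322,242), just ahead of the fingertip. The wrist, side and network estimates agree to 5 mm at about (0.517, -0.215). Descending.

Request:
servo_tool(
  deltas=[
    [[0, 0, -0.15, 0], [0, 0, -0.28, 0], [0, 0, -0.34, 0], [0, 0, -0.37, 0], [0, 0, -0.4, 0]],
  ],
)

```text
time: 3.85
eef_pos: [0.5169, -0.2156, 0.1109]
tcp_rot: [0.072, 0.704, -0.072, 0.703]
contact_force: [0.0, 2.3, 2.2]
opening: -0.0
```

Request:
servo_tool(
  deltas=[
    [[0, 0, -0.01, 0], [0, 0, -0.02, 0], [0, 0, -0.03, 0], [0, 0, -0.04, 0], [0, 0, -0.04, 0]],
  ],
)

```text
time: 4.35
eef_pos: [0.5175, -0.2156, 0.1085]
tcp_rot: [0.072, 0.703, -0.072, 0.704]
contact_force: [-0.7, 5.0, 6.3]
opening: -0.001
```

Request:
servo_tool(
  deltas=[
    [[0, 0.01, -0.01, 0], [0, 0.02, -0.02, 0], [0, 0.02, -0.03, 0], [0, 0.02, -0.04, 0], [0, 0.02, -0.04, 0]],
  ],
)

```text
time: 4.85
eef_pos: [0.5179, -0.2154, 0.1079]
tcp_rot: [0.071, 0.703, -0.073, 0.704]
contact_force: [-7.7, 3.8, 18.7]
opening: -0.0
```

Force jumped to 18.7 N: either the rocker has bottomed out or I'm on something solid. Backing off to look.

Request:
servo_tool(
  deltas=[
    [[0, -0.01, 0.05, 0], [0, -0.02, 0.15, 0], [0, -0.02, 0.4, 0], [0, -0.02, 0.8, 0], [0, -0.02, 1.0, 0]],
  ],
)

```text
time: 5.35
eef_pos: [0.5181, -0.2171, 0.2067]
tcp_rot: [0.071, 0.702, -0.073, 0.705]
contact_force: [0.3, -0.1, 0.5]
opening: 0.001
```

```bash
python3 - <<'E'
from h import *
np.set_printoptions(precision=4,suppress=True)
T=wpose();im=read_camera('wrist');np.save('T3.npy',T)
s=get_state();print(s['time'],s['eef_pos'],s['contact_force'])
im2=read_camera('side')
for q in ['power_left','spin_key_top']:
    print(q,[(np.round(d['at'],4).tolist(),round(d['p'],2)) for d in recognise('wrist',q)[:2]])
a=cv2.resize(im[110:260,260:400],(560,600),interpolation=cv2.INTER_CUBIC)
b=cv2.resize(im2[190:265,290:320],(240,600),interpolation=cv2.INTER_CUBIC)
cv2.imwrite('pics/w3.png',np.hstack([a,b]))
E
```

```text
5.4 [ 0.5194 -0.2179  0.2099] [ 0.5852 -0.767   2.2362]
power_left [([0.517, -0.2292, 0.1114], 0.79)]
spin_key_top []
```

View pics/w3.png

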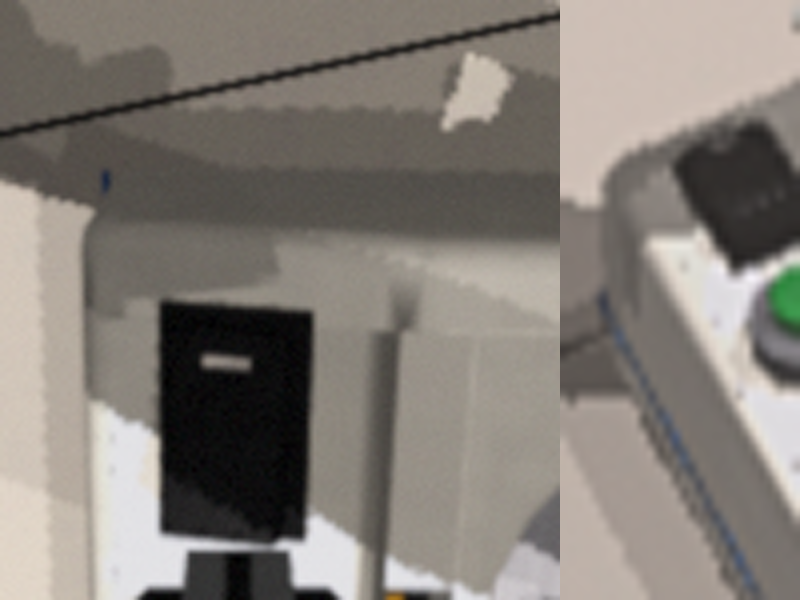

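```bash
python3 - <<'E'
from h import *
np.set_printoptions(precision=4,suppress=True)
T1,T2,T3=[np.load(f'T{i}.npy') for i in (1,2,3)]
for n,T,p in [('1',T1,(323,156)),('2',T2,(322,242)),('3',T3,(316.7,200.5))]:
    for z in (.103,.110,.117): print(n,z,watz(T,p,z)[:2])
for n,T,p in [('L',T3,(319,186.5)),('R',T3,(318,244))]:
    print(n,[watz(T,p,z)[:2] for z in (.1,.11)])
A=cv2.imread('pics/side0.png');B=read_camera('side')
f=lambda i:cv2.resize(i[198:238,294:332],(380,400),interpolation=cv2.INTER_CUBIC)
cv2.imwrite('pics/cmp.png',np.clip(np.hstack([f(A),f(B)]).astype(float)*1.6,0,255).astype(np.uint8))
E
```

```text
1 0.103 [ 0.5158 -0.2192]
1 0.11 [ 0.5159 -0.218 ]
1 0.117 [ 0.5161 -0.2168]
2 0.103 [ 0.5146 -0.223 ]
2 0.11 [ 0.5152 -0.2197]
2 0.117 [ 0.5159 -0.2164]
3 0.103 [ 0.5172 -0.2166]
3 0.11 [ 0.5177 -0.2143]
3 0.117 [ 0.5182 -0.212 ]
L [array([ 0.5216, -0.2056]), array([ 0.5221, -0.2028])]
R [array([ 0.5096, -0.2588]), array([ 0.5106, -0.2539])]
```

View pics/cmp.png

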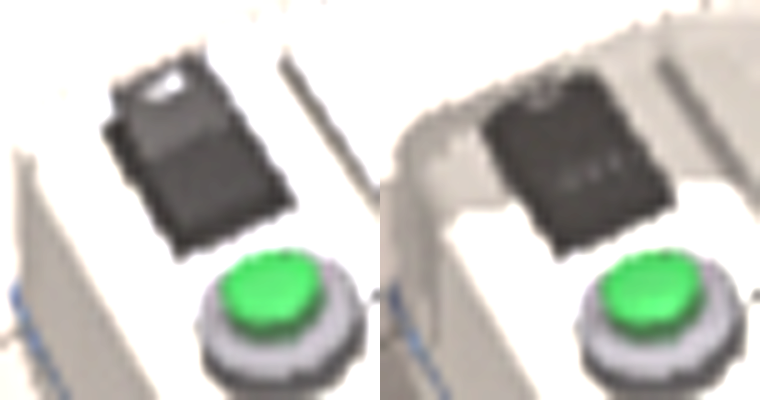

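The rocker is clearly changed. Before, the left half stood up with a step at its end. Now it lies flat with a ridge at the pivot, so it's on. The machine has not moved (green key at the same pixels). Next I'll fit the lid angle by projecting a model into the pictures.

```bash
python3 - <<'E'
from h import *
from scipy.optimize import least_squares
np.set_printoptions(precision=3,suppress=True)
T1=np.load('T1.npy')
def pw(X):
    K=np.array(calibration('wrist')['intrinsics']);c=np.linalg.inv(T1)@np.append(X,1);p=K@c[:3];return p[:2]/p[2]
def ps(X):
    k=calibration('side');p=np.array(k['intrinsics'])@(np.array(k['R'])@X+np.array(k['t']));return p[:2]/p[2]
yaw=np.radians(-12.5);c,s=np.cos(yaw),np.sin(yaw)
def W(o,m):return np.array([o[0]+c*m[0]-s*m[1],o[1]+s*m[0]+c*m[1],m[2]])
def lid(o,r,y,th,h=.007):return W(o,[.115-r*np.cos(th)+h*np.sin(th),y,.1095+r*np.sin(th)+h*np.cos(th)])
o=[.589,-.3016]
print('corners wrist',[pw(W(o,m)) for m in ([-.12,.095,.09],[.12,.095,.105],[-.05,.095,.105])],'seen 294,122 538,128 365,122')
print('corners side',[ps(W(o,m)) for m in ([-.12,.095,.09],[-.12,-.095,.09],[.12,-.095,.105],[-.12,-.095,0])],'seen ~297,213 323,262(crop 152,465) 416,229 325,286')
for th in (.8,.9,1.,1.1,1.2):
    print(th,'W tabL tabR cornL',pw(lid(o,.174,.028,th)),pw(lid(o,.174,-.028,th)),pw(lid(o,.152,.088,th)),'S tabL tabR cornL cornR',ps(lid(o,.174,.028,th)),ps(lid(o,.174,-.028,th)),ps(lid(o,.152,.088,th)),ps(lid(o,.152,-.088,th)))
E
```

```text
corners wrist [array([291.981, 122.186]), array([548.085, 127.064]), array([365.911, 124.364])] seen 294,122 538,128 365,122
corners side [array([294.709, 209.399]), array([325.018, 262.851]), array([419.694, 229.169]), array([323.959, 288.937])] seen ~297,213 323,262(crop 152,465) 416,229 325,286
0.8 W tabL tabR cornL [476.808 261.538] [461.05  339.329] [509.022 153.96 ] S tabL tabR cornL cornR [353.409 164.369] [365.272 178.153] [347.287 155.295] [384.92  198.716]
0.9 W tabL tabR cornL [511.517 271.97 ] [491.496 353.154] [541.651 157.21 ] S tabL tabR cornL cornR [359.184 159.044] [371.365 172.618] [352.021 150.928] [390.509 193.794]
1.0 W tabL tabR cornL [550.871 282.259] [525.793 366.603] [577.867 160.413] S tabL tabR cornL cornR [365.346 154.126] [377.848 167.488] [357.072 146.911] [396.417 189.218]
1.1 W tabL tabR cornL [594.185 291.981] [563.337 379.134] [616.958 163.449] S tabL tabR cornL cornR [371.81  149.688] [384.63  162.842] [362.374 143.299] [402.565 185.053]
1.2 W tabL tabR cornL [640.286 300.64 ] [603.158 390.139] [657.848 166.18 ] S tabL tabR cornL cornR [378.483 145.792] [391.612 158.745] [367.855 140.141] [408.867 181.359]
```

The model fits well: lid angle about 1.05, tab edge ends predicted at (572,287) and (544,373) against (577,288) and (543,370) seen. Going up and over, behind the lid.

Request:
servo_tool(
  deltas=[
    [[0, 0, 0.5, 0], [0.1, -0.05, 1.0, 0], [0.4, -0.3, 1.0, 0], [0.75, -0.5, 1.0, 0], [1.0, -0.7, 1.0, 0]],
  ],
)

```text
time: 6.1
eef_pos: [0.618, -0.2865, 0.3009]
tcp_rot: [0.072, 0.704, -0.072, 0.703]
contact_force: [-0.2, -0.3, -0.2]
opening: 0.003
```

Request:
servo_tool(
  deltas=[
    [[0.3, -0.2, 0, 0], [0.6, -0.35, 0, 0], [0.6, -0.35, 0, 0], [0.6, -0.35, -0.3, 0], [0.6, -0.35, -0.5, 0]],
  ],
)

```text
time: 6.6
eef_pos: [0.676, -0.3204, 0.2496]
tcp_rot: [0.073, 0.705, -0.071, 0.702]
contact_force: [0.1, 1.0, -1.1]
opening: -0.002
```

```bash
python3 - <<'E'
from h import *
np.set_printoptions(precision=3,suppress=True)
s=get_state();e=s['eef_pos'];print(s['time'],e,s['contact_force'])
for th in (1.05,.95,.85,.75,.65,.55,.45,.35,.25,.15,.1,.05,0):
    r=.168-.01*th/1.05;xm=.115-r*np.cos(th)+.007*np.sin(th)+.011;z=.1095+r*np.sin(th)+.007*np.cos(th)
    w=np.array([.589+.976*xm,-.302-.216*xm,z]);print(th,w,(w-e)*10)
E
```

```text
6.6 [ 0.676 -0.32   0.25 ] [ 0.06   1.023 -1.126]
1.05 [ 0.641 -0.314  0.25 ] [-0.348  0.068  0.005]
0.95 [ 0.627 -0.31   0.243] [-0.487  0.099 -0.067]
0.85 [ 0.614 -0.308  0.234] [-0.619  0.128 -0.153]
0.75 [ 0.602 -0.305  0.224] [-0.742  0.156 -0.253]
0.65 [ 0.59  -0.302  0.213] [-0.856  0.181 -0.366]
0.55 [ 0.58  -0.3    0.201] [-0.959  0.204 -0.49 ]
0.45 [ 0.571 -0.298  0.187] [-1.049  0.224 -0.626]
0.35 [ 0.563 -0.296  0.173] [-1.126  0.241 -0.77 ]
0.25 [ 0.557 -0.295  0.157] [-1.189  0.255 -0.923]
0.15 [ 0.552 -0.294  0.141] [-1.237  0.265 -1.083]
0.1 [ 0.55  -0.293  0.133] [-1.255  0.269 -1.164]
0.05 [ 0.549 -0.293  0.125] [-1.27   0.272 -1.247]
0 [ 0.548 -0.293  0.117] [-1.28   0.275 -1.331]
```

Request:
servo_tool(
  deltas=[
    [[-0.15, 0.03, 0, 0], [-0.28, 0.05, 0, 0], [-0.35, 0.07, 0, 0], [-0.42, 0.08, -0.03, 0], [-0.49, 0.1, -0.07, 0]],
  ],
)

```text
time: 7.1
eef_pos: [0.6276, -0.3109, 0.2462]
tcp_rot: [0.072, 0.703, -0.072, 0.704]
contact_force: [0.3, 0.4, -0.5]
opening: 0.002
```

Request:
servo_tool(
  deltas=[
    [[-0.07, 0.02, -0.04, 0], [-0.13, 0.03, -0.09, 0], [-0.19, 0.04, -0.13, 0], [-0.25, 0.06, -0.18, 0], [-0.31, 0.07, -0.24, 0]],
  ],
)

```text
time: 7.6
eef_pos: [0.5966, -0.3038, 0.2221]
tcp_rot: [0.072, 0.703, -0.072, 0.704]
contact_force: [0.6, -0.7, 0.6]
opening: 0.0
```

```bash
python3 - <<'E'
from h import *
im=read_camera('side');cv2.imwrite('pics/s5.png',cv2.resize(im[60:290,260:450],None,fx=2.6,fy=2.6,interpolation=cv2.INTER_CUBIC))
E
```

```text
(no output)
```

View pics/s5.png

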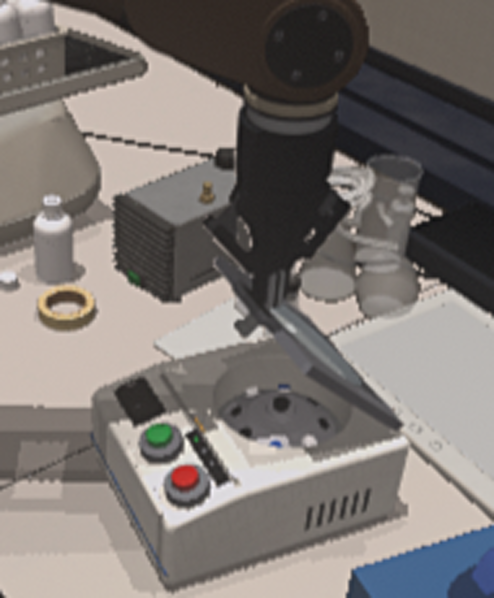

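The fingertip, at about (265,290), is on the lid's outer face near the tab, and the lid has come down to about 0.7. The machine is still in place. Continuing along the arc.

Request:
servo_tool(
  deltas=[
    [[-0.06, 0.01, -0.06, 0], [-0.11, 0.02, -0.13, 0], [-0.16, 0.03, -0.19, 0], [-0.21, 0.04, -0.26, 0], [-0.25, 0.05, -0.33, 0]],
  ],
)

```text
time: 8.15
eef_pos: [0.5715, -0.2989, 0.1887]
tcp_rot: [0.072, 0.703, -0.072, 0.703]
contact_force: [0.7, 0.2, 1.3]
opening: -0.001
```

Request:
servo_tool(
  deltas=[
    [[-0.04, 0.01, -0.07, 0], [-0.08, 0.02, -0.15, 0], [-0.11, 0.03, -0.22, 0], [-0.14, 0.03, -0.3, 0], [-0.17, 0.04, -0.36, 0]],
  ],
)

```text
time: 8.65
eef_pos: [0.5547, -0.2949, 0.1525]
tcp_rot: [0.072, 0.703, -0.072, 0.703]
contact_force: [1.0, -0.5, 1.3]
opening: -0.003
```

Request:
servo_tool(
  deltas=[
    [[-0.02, 0, -0.07, 0], [-0.03, 0.01, -0.13, 0], [-0.04, 0.01, -0.18, 0], [-0.05, 0.01, -0.23, 0], [-0.05, 0.01, -0.27, 0]],
  ],
)

```text
time: 9.15
eef_pos: [0.5499, -0.2939, 0.1275]
tcp_rot: [0.072, 0.704, -0.072, 0.703]
contact_force: [-2.4, 1.9, 5.6]
opening: -0.002
```

Request:
servo_tool(
  deltas=[
    [[0, 0, -0.02, 0], [0, 0, -0.04, 0], [0, 0, -0.06, 0], [0, 0, -0.07, 0], [0, 0, -0.08, 0]],
  ],
)

```text
time: 9.65
eef_pos: [0.5498, -0.2939, 0.1178]
tcp_rot: [0.072, 0.704, -0.072, 0.703]
contact_force: [-0.2, -0.6, 0.8]
opening: -0.004
```

Request:
servo_tool(
  deltas=[
    [[0, 0, -0.01, 0], [0, 0, -0.015, 0], [0, 0, -0.02, 0], [0, 0, -0.02, 0], [0, 0, -0.02, 0]],
  ],
)

```text
time: 10.15
eef_pos: [0.5501, -0.294, 0.1163]
tcp_rot: [0.072, 0.703, -0.072, 0.704]
contact_force: [0.1, 0.2, -1.1]
opening: -0.003
```

Request:
servo_tool(
  deltas=[
    [[0, 0, -0.01, 0], [0, 0, -0.015, 0], [0, 0, -0.02, 0], [0, 0, -0.025, 0], [0, 0, -0.025, 0]],
  ],
)

```text
time: 10.65
eef_pos: [0.5502, -0.294, 0.1159]
tcp_rot: [0.072, 0.704, -0.072, 0.703]
contact_force: [-4.5, 2.5, 8.1]
opening: -0.001
```

Firm at z = 0.116 with 8 N, after the force peaked and dropped, so it looks shut. Retreating up and over to the green key, then checking the lid.

Request:
servo_tool(
  deltas=[
    [[0, 0, 0.05, 0], [0, 0, 0.25, 0], [-0.2, 0, 0.45, 0], [-0.45, 0, 0.45, 0], [-0.55, 0, 0.45, 0]],
  ],
)

```text
time: 11.15
eef_pos: [0.494, -0.294, 0.1592]
tcp_rot: [0.072, 0.703, -0.072, 0.704]
contact_force: [0.0, -0.8, -0.5]
opening: 0.002
```

```bash
python3 - <<'E'
from h import *
np.set_printoptions(precision=4,suppress=True)
T=wpose();im=read_camera('wrist');np.save('T4.npy',T)
s=get_state();print(s['time'],s['eef_pos'],s['contact_force'])
for c in ['wrist','side']:
  if c=='side': im2=read_camera('side')
  for q in ['lid_tab','spin_key_top']:
    print(c,q,[(np.round(d['at'],4).tolist(),round(d['p'],2)) for d in recognise(c,q)[:2]])
a=cv2.resize(im,(480,300));a=cv2.resize(im[100:350,180:500],(448,350),interpolation=cv2.INTER_CUBIC)
b=cv2.resize(im2[170:290,280:430],(438,350),interpolation=cv2.INTER_CUBIC)[:,:350]
cv2.imwrite('pics/w6.png',np.hstack([a,b]))
E
```

```text
11.2 [ 0.4931 -0.2938  0.1585] [ 0.1446  0.4685 -1.426 ]
wrist lid_tab [([0.6195, -0.2882, 0.1107], 0.76)]
wrist spin_key_top [([0.4944, -0.2875, 0.1182], 0.85)]
side lid_tab [([0.611, -0.3191, 0.1154], 0.82)]
side spin_key_top [([0.4911, -0.2954, 0.114], 0.54)]
```

View pics/w6.png

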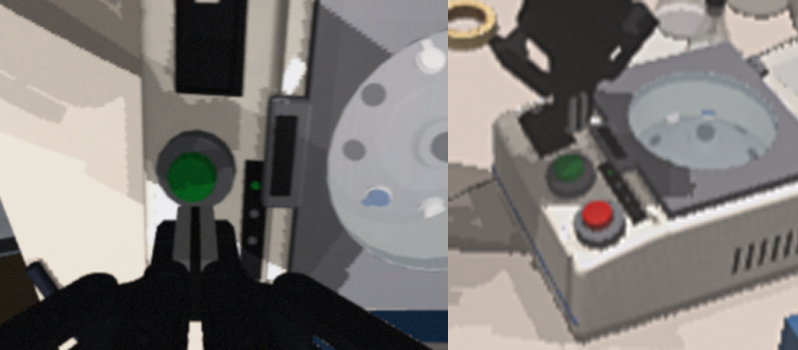

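The lid is flat and stays shut. The status LED is lit green, and the green key at wrist pixel (317,226) is just ahead of the tip. One quick ray check, then press.

```bash
python3 - <<'E'
from h import *
T=np.load('T4.npy')
for z in (.110,.115):print(watz(T,(317,226),z),get_state()['eef_pos'])
E
```

```text
[ 0.49324709 -0.29389168  0.11      ] [ 0.49551895 -0.29390366  0.15838743]
[ 0.49371162 -0.29181437  0.115     ] [ 0.49551895 -0.29390366  0.15838743]
```

Request:
servo_tool(
  deltas=[
    [[0, 0.01, -0.15, 0], [0, 0.02, -0.28, 0], [0, 0.02, -0.34, 0], [0, 0.02, -0.36, 0], [0, 0.02, -0.36, 0]],
  ],
)

```text
time: 11.95
eef_pos: [0.4948, -0.2917, 0.122]
tcp_rot: [0.072, 0.704, -0.072, 0.703]
contact_force: [-0.4, -0.4, 0.8]
opening: -0.006
```

Request:
servo_tool(
  deltas=[
    [[0, 0, -0.01, 0], [0, 0, -0.02, 0], [0, 0, -0.03, 0], [0, 0, -0.04, 0], [0, 0, -0.05, 0]],
  ],
)

```text
time: 12.45
eef_pos: [0.4957, -0.2925, 0.1187]
tcp_rot: [0.072, 0.703, -0.073, 0.704]
contact_force: [1.6, -0.1, 3.3]
opening: 0.001
```

Request:
servo_tool(
  deltas=[
    [[0, 0, -0.02, 0], [0, 0, -0.035, 0], [0, 0, -0.045, 0], [0, 0, -0.05, 0], [0, 0, -0.05, 0]],
  ],
)

```text
time: 12.95
eef_pos: [0.4963, -0.2927, 0.1157]
tcp_rot: [0.072, 0.702, -0.073, 0.704]
contact_force: [-1.1, 2.8, 11.3]
opening: -0.001
```

Request:
servo_tool(
  deltas=[
    [[0, 0, 0, 0], [0, 0, 0, 0], [0, 0, 0, 0], [0, 0, 0, 0], [0, 0, 0, 0]],
  ],
)

```text
time: 13.45
eef_pos: [0.4963, -0.2927, 0.1157]
tcp_rot: [0.072, 0.702, -0.073, 0.704]
contact_force: [-0.9, 1.3, 11.7]
opening: 0.003
```

Request:
servo_tool(
  deltas=[
    [[0, 0, 0, 0], [0, 0, 0, 0], [0, 0, 0, 0], [0, 0, 0, 0], [0, 0, 0, 0]],
  ],
)

```text
time: 13.95
eef_pos: [0.4963, -0.2927, 0.1157]
tcp_rot: [0.072, 0.702, -0.073, 0.704]
contact_force: [-1.1, 2.3, 10.9]
opening: -0.0
```

Request:
servo_tool(
  deltas=[
    [[0, 0, 0, 0], [0, 0, 0, 0], [0, 0, 0, 0], [0, 0, 0, 0], [0, 0, 0, 0]],
  ],
)

```text
time: 14.45
eef_pos: [0.4962, -0.2927, 0.1157]
tcp_rot: [0.072, 0.702, -0.073, 0.704]
contact_force: [0.0, 2.2, 12.1]
opening: -0.001
```

Request:
servo_tool(
  deltas=[
    [[0, 0, 0, 0], [0, 0, 0, 0], [0, 0, 0, 0], [0, 0, 0, 0], [0, 0, 0, 0]],
  ],
)

```text
time: 14.95
eef_pos: [0.4962, -0.2927, 0.1157]
tcp_rot: [0.072, 0.702, -0.073, 0.704]
contact_force: [-0.2, 1.8, 11.6]
opening: 0.003
```

Request:
servo_tool(
  deltas=[
    [[0, 0, 0, 0], [0, 0, 0, 0], [0, 0, 0, 0], [0, 0, 0, 0], [0, 0, 0, 0]],
  ],
)

```text
time: 15.45
eef_pos: [0.4963, -0.2927, 0.1157]
tcp_rot: [0.072, 0.702, -0.073, 0.704]
contact_force: [-0.6, 1.8, 12.0]
opening: 0.003
```

Request:
servo_tool(
  deltas=[
    [[0, 0, 0, 0], [0, 0, 0, 0], [0, 0, 0, 0], [0, 0, 0.3, 0], [0, 0, 0.7, 0]],
  ],
)

```text
time: 15.95
eef_pos: [0.4927, -0.2904, 0.18]
tcp_rot: [0.074, 0.706, -0.07, 0.701]
contact_force: [0.8, -0.0, -0.0]
opening: 0.001
```

Request:
servo_tool(
  deltas=[
    [[0, 0, 0.3, 0], [0, 0, 0.5, 0], [0, 0, 0.5, 0], [0, 0, 0.5, 0], [0, 0, 0.5, 0]],
  ],
)

```text
time: 16.45
eef_pos: [0.4939, -0.2911, 0.2301]
tcp_rot: [0.073, 0.705, -0.071, 0.702]
contact_force: [-1.0, 0.3, -0.5]
opening: 0.001
```

```bash
python3 - <<'E'
from h import *
im=read_camera('wrist');im2=read_camera('side')
s=get_state();print(s['time'],s['eef_pos'],s['contact_force'])
a=cv2.resize(im,(480,300))
b=cv2.resize(im2[170:290,280:430],(375,300),interpolation=cv2.INTER_CUBIC)[:,:320]
cv2.imwrite('pics/w7.png',np.hstack([a,b]))
E
```

```text
16.55 [ 0.49409461 -0.29127138  0.23039267] [-0.7158509   0.18523576 -0.23811045]
```

View pics/w7.png

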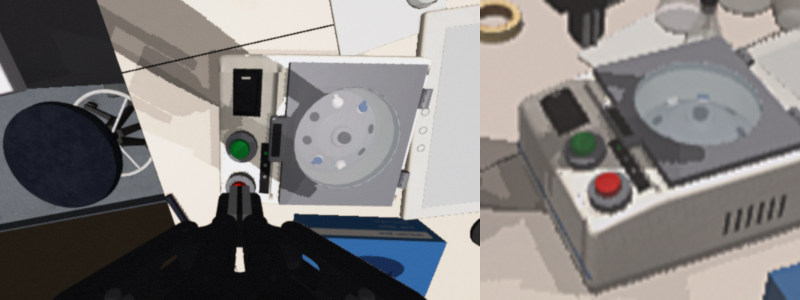

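The wrist and side pictures show the lid flat and shut, the green key sprung back up, the rocker on, the red key untouched and the machine in place. The press ended steady at z = 0.1157, which matches 5 mm of key travel. Handing in.

```bash
python3 -c "from plant import *;print(sign_off())"
```

```text
the job is handed in; nothing more can be done
None
```

The short spin was run in the order asked and handed in at about 16.6 s; no verdict is reported.

- **Rocker:** I tipped it on with the shut fingertips. The before and after side pictures show the left half now down. The force briefly reached about 19 N when it hit its stop, firmer than the light touch asked for.
- **Lid:** I swept it down along its arc. The force rose to about 6 N and then dropped, and the lid was firm at 8 N at 116 mm. It stayed shut after I let go and also in the last pictures.
- **Green key:** I held it at a steady 11–12 N from about 12.8 s to 15.75 s, so close to three seconds. The fingertip depth matches full travel, but the moment it was fully down is only known to within about 0.3 s. The key sprang back when released.

The last pictures show the rocker still on, the lid shut and the machine where it was. The red key was never touched, and the arm is clear of everything. I could not read the key or lock state directly, so those checks rest on forces, heights and pictures. The vision network's position for the rocker mark varied by up to 2 cm between views, so I used my own pixel rays there.

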